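Lock the document box with its T-key

TASK

Lock the blue-lidded document box on the desk: take the red-handled T-key out of its wooden stand, feel its T-head down through the slot of the lock on the lid, press it against the spring just far enough to turn it a quarter turn clockwise (seen from above), then let it spring up into the catch and let go, leaving the key upright and locked in the slot. Be gentle: the lock must never feel more than about 25 N (2.5 kg) from the key, and the other things on the desk stay where they are.

Things in the scene. Friction and masses are not known exactly. Their poses are not given: they have to be found in the camera images.
- t_key: loose T-key, about 90 g, 64 mm tall, upright in its stand at the start. Origin: middle of the T-head's underside; z up the shaft, x along the T-head and the flat red handle (parallel). From the origin up: steel T-head 0 to 8 mm, 34 (x) by 9 mm (y), its lowest 2 mm narrowed to 30 by 6; shaft 8.4 mm thick; collar disc 28 mm across at 19.5 to 23.5 mm; red handle at 28 to 64 mm. Half a turn gives the same key.
- key_grip (a point): point on the key's axis, 48 mm above its origin, inside the red handle: where to grip. The handle is 44 mm (key's x) by 12 mm (key's y), to be held across its 12 mm; it moves with the key.
- key_stand: fixed dark wooden block 84 x 54 x 28 mm, origin under its centre. A pocket 39 x 14 mm, long side along its x, 22 mm deep; the key stands in it with its collar on the block's top, its origin 8.5 mm above the desk and its x along the stand's x.
- lock_box: fixed grey document box with a blue lid, 166 mm (x) by 126 mm (y), lid top 70 mm above the desk; origin under its centre, on the desk, z up. On the lid a lock block: steel plate 76 x 62 mm, 4 mm thick, with a slot 37 mm (box's x) by 12 mm (y).
- lock_nominal (a point): point of lock_box, 80 mm above its origin, axes as the box: middle of the slot, level with the plate's top, at mid setting. The lock block is adjustable and this point does not follow it: the true slot middle lies up to 9 mm either way along the box's x (0 along y), the true plate top up to 3 mm higher or lower. The block stays put while you work.
- spring_nominal (a point): 8 mm below lock_nominal: top of the damped spring plunger (11 mm across) under the slot, at mid setting (shifts with the block). It pushes up on the head: about 4 N at first touch, 0.8 N more per mm. The head can turn when the key's origin is 15 mm or more below the true plate top (about 9.6 N; ridges block it above that); at 19.5 mm (13 N) the collar meets the plate: hard stop.
- catch_nominal (a point): 12 mm below lock_nominal: where the key's origin rests when locked, at mid setting (shifts with the block). Pressed down, the key turns only clockwise from above (-yaw), up to a hard stop 95 degrees or more from the slot; let up at 82 to 95 degrees, its head rises into the catch under the plate, held up by the spring. Not turned, the spring lifts it back out.
- mug: bystander: white speckled mug, 102 mm tall, loose; origin under its body
- candle_glass: bystander: cream candle in a clear glass, 52 mm across and 58 mm tall, loose; origin under its centre
- tape_roll: bystander: roll of tan tape, 65 mm across, 19 mm high, lying flat, loose; origin under its centre
- eraser: bystander: blue and white eraser 21 x 46 x 13 mm, loose; origin under its centre
Mind the look-alikes: they are no part of the job. Leave any orange or yellow look-alike of the t_key alone.

How it is judged:
By the outcome, as a careful person would: the job done as asked, in the order asked, and still so for the second after the job is handed in, with the robot touching nothing.
It also fails if it takes over 72 s, if anything falls off the work surface, if the arm or the gripper's body presses on something with over 40 N, if the wrist force passes 120 N, or if a joint passes its speed limit or range.

ROBOT

A 6-joint arm with a two-finger parallel gripper is mounted at the origin on the work surface; the furniture and walls round the work are solid. World frame = base frame: x ahead of the robot, y to its left, z up, the work surface at z = 0. Lengths are in mm, angles in rad, forces in N, time in s.
With the tool pointing down it reaches from about 350 to 975 mm from the base axis. Payload 4.9 kg.
Tool frame: the origin (TCP) lies at the centre of the arm's flange, where the gripper is bolted on; the fingertips stand 173 mm ahead of it and the grasp point (between the pads) lies 155 mm ahead of it; x points along the fingers, z is the direction in which the jaws open and shut, and the axes are right-handed (so a half turn about x gives the same grasp; the last joint's range is limited). The gripper opens to 85 mm and grips with 20 to 120 N. Pads are 22 mm wide; open, the fingers measure 114 mm over their backs; the gripper's body (76 mm by 85 mm) begins 54 mm behind the grasp point. The pads swing forward as they close: fully open they stand 13 mm farther back than shut.
Start: joints at [1.203, 0.053, 1.613, -0, 1.476, -0.119], TCP at [153.892, 605.74, 404.704] pointing down, gripper open.
Joint ranges: [-3.01, 3.01], [-1.01, 2.22], [0.06, 2.58], [-1.02, 4.17], [0.09, 2.62], [-3.14, 3.14]. Speed limits (rad/s): [2.57, 2.57, 3.14, 3.14, 3.14, 3.14].

INTERFACE

Orientations are given as a 3x3 rotation matrix whose columns are the frame's x, y, z axes.
In Python, from rig import manip, optics, models gives the robot as it stands.
- The arm moves only by the tool step_arm, never from a script. Its argument "moves" is a list of rows, each a list of 5 numbers: the closure, from 0 (fully open) to 1 (shut), then the shift along the tool's x, y, z in cm, then the turn about the tool's x in rad. In form: [[gripper, x, y, z, turn], ...]. A call has 1 to 20 rows; each row is the pose to reach, as a shift and turn from the pose commanded when the call began, along the tool's axes at that moment; what a row does not reach only later rows make up. A row lasts 1/12 s, in which the tool goes at most 41.7 mm and 7.16 degrees, less where a joint would pass 70% of its speed; a pose out of reach is approached as far as the arm can. A call with a gripper value outside its range is refused whole. The fingers move at their own pace and stop on an object; "grip_force" is the grip in N (left out, the last holds). Time passes only in rows, so rows that repeat a pose let the fingers close. It gives the time, the measured TCP pose, the force and the opening at its end, in the units of the state.
- manip.observe(): the state, without advancing time (a new reading comes with each control period).
- optics.read_camera(name): name is "side" or "top" or "wrist"; returns a dict with "color" (480x640x3 uint8, red, green, blue), "camera_matrix" (3x3 intrinsics, pixels), "pose" (4x4, takes a point from camera to world coordinates); the wrist camera has in their place "T_tool_cam" (4x4, takes a point from camera to tool coordinates, whose origin is the TCP and whose axes are the tool frame's). Camera axes: x right, y down, z forward; pixel columns grow to the right and rows downward; lengths in mm; the calibration is good to about 2 mm. The wrist camera is an equidistant fisheye: a pixel r from the principal point sees the ray r / f radians off the axis. A picture is of the moment at which its call begins: read the wrist's pose just before it. There is no depth.
- manip.job_done(): hands the job in, once; it reports no verdict.
Trained networks look in the newest picture that a camera, given by its name, has taken for a name from the list of things; names that differ only in an ending like _2 or _b are one class to them, and where a whole thing is asked for, a point or a joint stands for the part that bears it (a point fixed in the world has none). Each returns a list of dicts, best first, with "p" (0 to 1); they miss things now and then, are a little off and sometimes report something else, mostly with a low value. They report only what shows in the picture. A call takes as long as a camera call. They do not tell look-alikes from the thing itself.
- models.recognise(name, camera): "pixel" ([column, row] in pixels, amid what is visible of it).
- models.pinpoint(name, camera): "pixel" ([column, row] in pixels: a listed point, or the origin of a listed thing).
The state is a dict: "t": time; "qpos": joint angles; "qd": joint speeds; "joint_torque": joint torques, N m; "tcp_pos": TCP position; "eef_rot": TCP orientation; "ft_force": force on the tool from outside, world axes, zero at the start; "moment": the same for the moment, N m; "finger_gap": finger opening in mm.
Only numpy, scipy, OpenCV 4.12 (cv2) and the standard library are available. Lean on these libraries where they do the work, as an engineer would, in place of code of your own. Each camera call takes 0.05 s, during which the arm holds its last target.

## Working session

There is one attempt and no reset: what is moved stays moved. The work goes in short steps, Python scripts to look and compute and a tool call to move; the robot and the scene stay as the last step left them, time stands still between calls to the robot, and variables do not carry over. Pictures are saved under pics/ and viewed, and the job is handed in when it is done.

Besides the shell and the picture viewer there is one more tool, called after "Request:" by a JSON object that holds its "fn" and its "kwargs", one argument or row to a line. step_arm: Moves the arm, as the interface text tells. Its arguments: {"type":"object","properties":{"moves":{"type":"array","items":{"type":"array","items":{"type":"number"}}},"grip_force":{"type":"number"}},"required":["moves"]}

```bash
mkdir -p pics; ls
python3 - <<'E'
from rig import manip, optics, models
import cv2,numpy as np
s=manip.observe(); print({k:np.round(v,3).tolist() for k,v in s.items()})
for c in ["side","top","wrist"]:
    d=optics.read_camera(c); cv2.imwrite(f"pics/{c}0.png",d["color"][:,:,::-1])
    print(c,np.round(d["camera_matrix"],1).tolist(),np.round(d.get("pose",d.get("T_tool_cam")),4).tolist())
    for n in ["t_key","key_stand","lock_box"]:
        print(n,[(np.round(r["pixel"],1).tolist(),round(r["p"],2)) for r in models.recognise(n,c)][:3],[(np.round(r["pixel"],1).tolist(),round(r["p"],2)) for r in models.pinpoint(n,c)][:3])
    for n in ["key_grip","lock_nominal"]:
        print(n,[(np.round(r["pixel"],1).tolist(),round(r["p"],2)) for r in models.pinpoint(n,c)][:3])
print(manip.observe()["t"])
E
```

```text
pics
{'t': 0.0, 'qpos': [1.203, 0.053, 1.614, 0.0, 1.476, -0.119], 'qd': [-0.0, -0.0, -0.001, 0.001, 0.001, -0.001], 'joint_torque': [0.002, -39.367, -37.018, -0.0, 0.007, -0.0], 'tcp_pos': [153.796, 605.506, 403.483], 'eef_rot': [[-0.001, -0.969, 0.246], [-0.002, 0.246, 0.969], [-1.0, 0.0, -0.002]], 'ft_force': [0.197, -0.442, 0.029], 'moment': [0.013, 0.005, -0.002], 'finger_gap': 85.543}
side [[591.2, 0.0, 313.0], [0.0, 591.2, 240.0], [0.0, 0.0, 1.0]] [[0.831, -0.3636, 0.421, 205.6899], [-0.5563, -0.5345, 0.6363, -720.6004], [-0.0063, -0.763, -0.6464, 668.6281], [0.0, 0.0, 0.0, 1.0]]
t_key [([252.1, 334.1], 0.97), ([239.7, 279.5], 0.88)] [([244.7, 293.1], 0.66), ([312.2, 327.0], 0.63), ([253.9, 356.2], 0.58)]
key_stand [([254.3, 357.2], 0.87)] [([256.2, 356.6], 0.87)]
lock_box [([194.3, 216.0], 0.97)] [([196.0, 231.6], 0.65), ([284.9, 242.6], 0.29)]
key_grip [([310.8, 299.8], 0.84), ([240.0, 272.5], 0.82), ([251.7, 331.8], 0.8)]
lock_nominal [([190.7, 199.7], 0.79)]
top [[458.3, 0.0, 319.2], [0.0, 458.3, 246.9], [0.0, 0.0, 1.0]] [[0.0228, -0.9982, 0.0551, 515.7166], [-0.9997, -0.0
[... 239 characters left out ...]
_stand [([365.7, 314.2], 0.63)] [([210.9, 290.6], 0.74), ([367.7, 318.7], 0.73)]
lock_box [([211.8, 290.8], 0.92)] [([217.5, 287.0], 0.59)]
key_grip [([370.7, 316.0], 0.82), ([307.3, 292.0], 0.71)]
lock_nominal [([209.8, 291.5], 0.65), ([367.1, 316.0], 0.45)]
wrist [[371.6, 0.0, 321.5], [0.0, 371.6, 241.0], [0.0, 0.0, 1.0]] [[-0.0013, -0.3153, 0.949, 30.7826], [0.0003, -0.949, -0.3153, 80.8203], [1.0, -0.0001, 0.0013, -0.5975], [0.0, 0.0, 0.0, 1.0]]
t_key [([21.7, 451.2], 0.78), ([8.7, 465.9], 0.51)] [([30.1, 441.5], 0.65), ([18.6, 454.5], 0.57)]
key_stand [([0.0, 436.9], 0.59)] []
lock_box [([41.8, 432.8], 0.64)] []
key_grip [([9.7, 467.4], 0.74), ([21.5, 451.6], 0.56)]
lock_nominal []
1.35
```

View pics/side0.png

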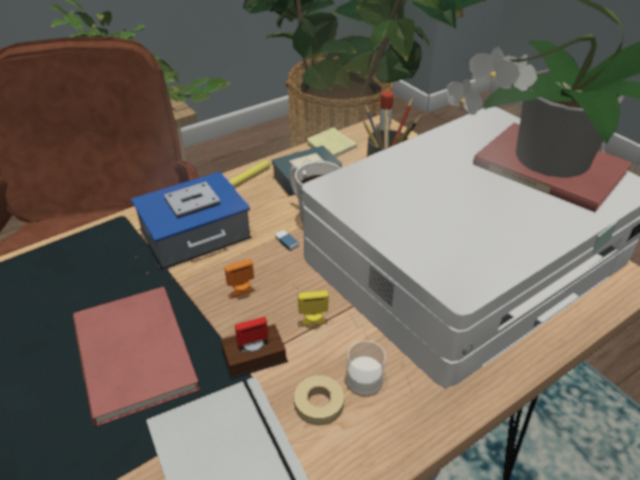

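View pics/top0.png

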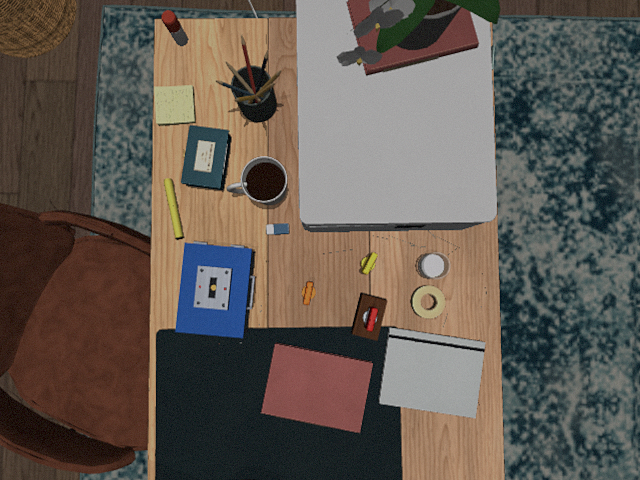

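Run:
```python
import cv2
t=cv2.imread("pics/top0.png"); s=cv2.imread("pics/side0.png")
cv2.imwrite("pics/z1.png",cv2.resize(t[280:350,330:430],(800,560),interpolation=cv2.INTER_CUBIC))
cv2.imwrite("pics/z2.png",cv2.resize(t[235:345,165:265],(545,600),interpolation=cv2.INTER_CUBIC))
cv2.imwrite("pics/z3.png",cv2.resize(s[170:270,120:260],(800,571),interpolation=cv2.INTER_CUBIC))
cv2.imwrite("pics/z4.png",cv2.resize(s[305:380,205:305],(800,600),interpolation=cv2.INTER_CUBIC))
```

```text
(no output)
```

View pics/z1.png

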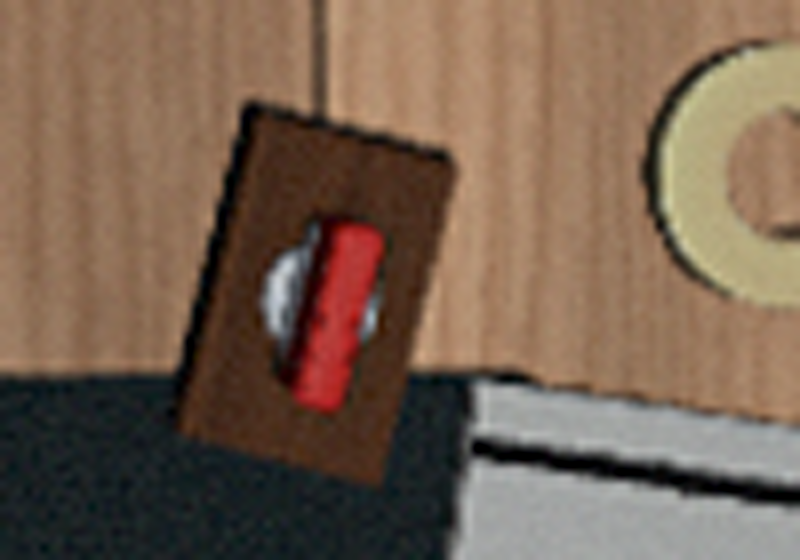

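View pics/z2.png

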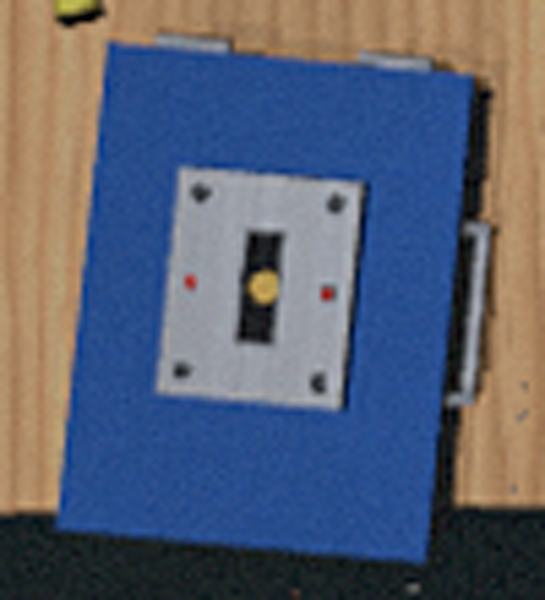

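View pics/z3.png

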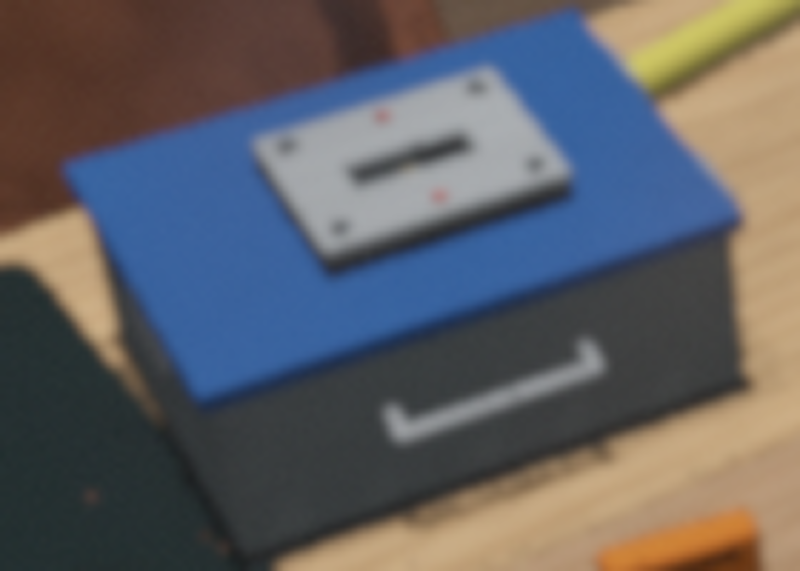

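View pics/z4.png

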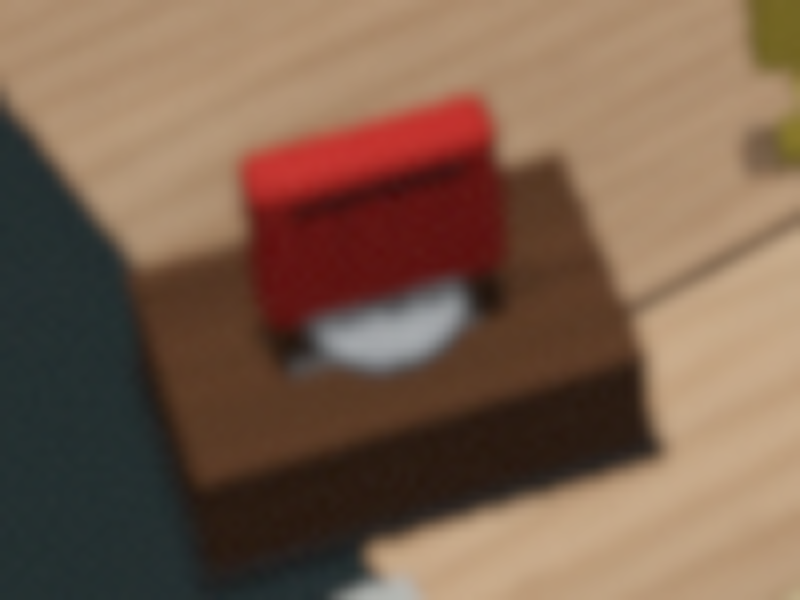

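```bash
cat > h.py <<'E'
import numpy as np, cv2
K={'top':np.array([[458.3,0,319.2],[0,458.3,246.9],[0,0,1]]),'side':np.array([[591.2,0,313],[0,591.2,240],[0,0,1]])}
P={'top':np.array([[0.0228,-0.9982,0.0551,515.7166],[-0.9997,-0.0226,0.0045,-132.1921],[-0.0033,-0.0552,-0.9985,923.2151]]),
'side':np.array([[0.831,-0.3636,0.421,205.6899],[-0.5563,-0.5345,0.6363,-720.6004],[-0.0063,-0.763,-0.6464,668.6281]])}
def ray(c,p):
    d=np.linalg.solve(K[c],[p[0],p[1],1.]); return P[c][:,3],P[c][:,:3]@d
def onz(c,p,z):
    o,d=ray(c,p); return o+d*(z-o[2])/d[2]
def tri(pt,ps):
    A=[];b=[]
    A=np.zeros((3,3));b=np.zeros(3)
    rs=[ray('top',pt),ray('side',ps)]
    for o,d in rs:
        d=d/np.linalg.norm(d);M=np.eye(3)-np.outer(d,d);A+=M;b+=M@o
    X=np.linalg.solve(A,b)
    return X,[np.linalg.norm(np.cross(X-o,d/np.linalg.norm(d))) for o,d in rs]
def um(p,x0,y0,s): return (x0+(p[0]+.5)/s-.5, y0+(p[1]+.5)/s-.5)
E
python3 - <<'E'
from h import *
np.set_printoptions(precision=1,suppress=True)
def show(nm,T,S,z,tt,ss):
    T=[um(p,*tt) for p in T]; S=[um(p,*ss) for p in S]
    a=[];
    print(nm)
    A=np.array([onz('top',p,z) for p in T]);B=np.array([onz('side',p,z) for p in S])
    for t,s in zip(T,S): X,e=tri(t,s);a.append(X);print(X,e[0]*2)
    print('mean tri',np.mean(a,0),'top',A.mean(0),'side',B.mean(0))
    for Q in (np.array(a),A,B):
        v=(Q[0]-Q[3])+(Q[1]-Q[2]); w=(Q[0]-Q[1])+(Q[3]-Q[2])
        print('yaw',np.degrees(np.arctan2(v[1],v[0])),np.degrees(np.arctan2(w[1],w[0]))-90,np.linalg.norm(v)/2,np.linalg.norm(w)/2)
# order: TL(+x+y), TR(+x,-y), BR, BL in top
# side: +x is up-right; +y is up-left
show('stand',[(252,105),(453,160),(380,485),(178,430)],[(560,155),(637,355),(205,488),(135,270)],28,(330,280,8),(205,305,8))
show('plate',[(180,168),(365,182),(343,410),(157,393)],[(495,68),(575,183),(330,265),(252,140)],80,(165,235,5.45),(120,170,5.714))
show('lid',[(108,43),(473,76),(427,563),(58,529)],[(578,8),(742,220),(203,405),(63,163)],70,(165,235,5.45),(120,170,5.714))
show('slot',[(248,231),(285,231),(272,343),(236,343)],[(465,133),(472,148),(360,183),(350,167)],80,(165,235,5.45),(120,170,5.714))
show('handle',[(322,215),(385,235),(345,410),(290,400)],[(480,92),(494,128),(262,208),(243,157)],64+8.5,(330,280,8),(205,305,8))
E
```

```text
stand
[ 476.4 -211.3   23.9] 2.707648132029442
[ 463.7 -260.    25.9] 4.113471809296934
[ 386.6 -244.    27.6] 0.8972769145094434
[ 398.6 -194.9   27.5] 0.9813866031722455
mean tri [ 431.3 -227.5   26.2] top [ 432.4 -227.9   28. ] side [ 429.6 -228.4   28. ]
yaw -11.801108650386274 -14.210453767017185 79.19913653681041 50.4109004166687
yaw -11.841358190770789 -13.87382391054905 80.35960003637815 50.510711243354145
yaw -13.232877955033391 -14.34325713711624 77.2701948132794 49.36388827318763
plate
[522.8  94.5  80.4] 0.6103167236286231
[519.  33.  76.] 1.8694765189214368
[442.5  37.6  76. ] 0.6200691441914694
[446.6  99.5  81.3] 2.005582657697462
mean tri [482.7  66.2  78.4] top [483.4  65.6  80. ] side [481.5  64.6  80. ]
yaw -3.570934549478088 -3.6594972059450868 76.45958038770056 61.979959737118
yaw -3.659391384017007 -3.4369332029140196 76.29495948772033 62.787739974140585
yaw -4.125478969119197 -5.170953918085985 76.10707577269368 68.30732521827552
lid
[564.9 123.5  70.6] 0.9845471327181644
[555.8  -1.1  68.1] 2.6245846691744235
[390.9   8.9  68.3] 0.7183024214198406
[399.2 134. 
[... 623 characters left out ...]
3 36.70164437669189 12.346517757659807
yaw -4.356984804153684 1.3126079833877924 37.77128926538585 12.299557418016573
yaw -5.020905448926069 -8.162008061319483 35.254565172039705 8.624353783106866
handle
[ 453.9 -224.6   66.5] 1.0206206491990606
[ 449.6 -238.3   72.7] 2.0237969834553104
[ 409.4 -230.2   70.5] 1.4417138592348469
[ 411.8 -217.7   70. ] 0.3806774302099061
mean tri [ 431.2 -227.7   69.9] top [ 432.  -227.7   72.5] side [ 429.7 -229.6   72.5]
yaw -10.370521301779066 -14.299949622037602 41.83427428596054 13.887468320592436
yaw -10.421751227852749 -12.881281537764082 42.03799690431858 13.98768085848523
yaw -11.118327962171524 -13.543094057404005 41.20584818338795 10.303610908125368
```

Request:
{"fn": "step_arm", "kwargs": {
  "moves": [
    [0,1,-4,-4,0],
    [0,2,-6.6,-6.7,0],
    [0,3,-9.2,-9.3,0],
    [0,4,-11.8,-12,0],
    [0,5,-14.4,-14.6,0],
    [0,6,-17,-17.2,0],
    [0,7,-19.6,-19.8,0],
    [0,8,-22.2,-22.5,0],
    [0,9,-24.8,-25.1,0],
    [0,10,-27.4,-27.7,0],
    [0,10.5,-30,-30.4,0],
    [0,10.5,-32.6,-33.1,0],
    [0,10.5,-35.3,-35.8,0],
    [0,10.5,-38,-38.5,0],
    [0,10.5,-40.7,-41.2,0],
    [0,10.5,-42.8,-43.4,0],
    [0,10.5,-43.9,-44.5,0],
    [0,10.5,-43.9,-44.5,0],
    [0,10.5,-43.9,-44.5,0],
    [0,10.5,-43.9,-44.5,0]
  ]
}}

```text
t: 3.02
tcp_pos: [469.4, 66.8, 299.6]
eef_rot: [[-0.001, -0.969, 0.246], [0.0, 0.246, 0.969], [-1.0, 0.001, 0.0]]
ft_force: [-0.4, 0.1, -0.3]
finger_gap: 85.3
```

```bash
cat >> h.py <<'E'
Kw=np.array([[371.6,0,321.5],[0,371.6,241.0],[0,0,1]])
Tc=np.array([[-0.0013,-0.3153,0.949,30.7826],[0.0003,-0.949,-0.3153,80.8203],[1.0,-0.0001,0.0013,-0.5975]])
def wray(p,st):
    a=np.array([p[0]-321.5,p[1]-241.0])/371.6; r=np.linalg.norm(a)
    d=np.array([*(a/max(r,1e-9)*np.sin(r)),np.cos(r)])
    R=np.array(st['eef_rot']);o=np.array(st['tcp_pos'])
    return o+R@Tc[:,3], R@(Tc[:,:3]@d)
def wonz(p,z,st):
    o,d=wray(p,st); return o+d*(z-o[2])/d[2]
E
cat > look.py <<'E'
import sys,json
from rig import manip, optics, models
import cv2,numpy as np
n=sys.argv[1]
s=manip.observe(); s={k:np.array(v).tolist() for k,v in s.items()}
d=optics.read_camera("wrist"); cv2.imwrite(f"pics/{n}.png",d["color"][:,:,::-1]); json.dump(s,open(f"pics/{n}.json","w"))
print(s['t'],np.round(s['tcp_pos'],1),np.round(s['eef_rot'],4).tolist(),np.round(s['ft_force'],2),s['finger_gap'],np.round(s['qpos'],3))
E
python3 look.py w1
```

```text
3.0167 [469.4  66.8 299.6] [[-0.0005, -0.9693, 0.2459], [0.0004, 0.2459, 0.9693], [-1.0, 0.0006, 0.0003]] [-0.38  0.11 -0.32] 85.29573476296666 [-0.016 -0.23   2.058  0.     1.314 -1.338]
```

View pics/w1.png

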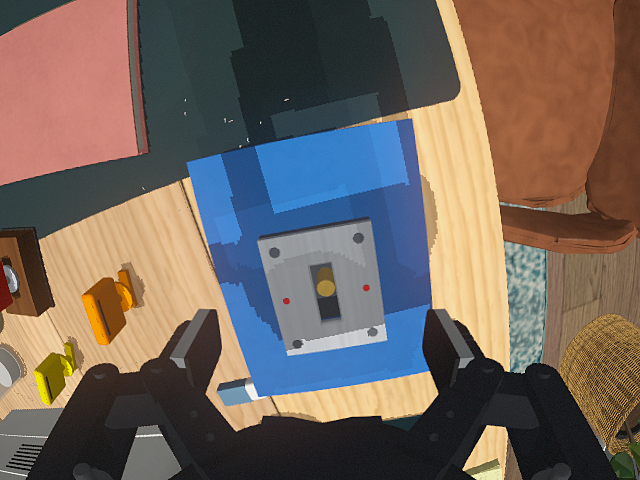

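Run:
```python
import cv2
t=cv2.imread("pics/w1.png")
cv2.imwrite("pics/z5.png",cv2.resize(t[210:360,240:400],(640,600),interpolation=cv2.INTER_CUBIC))
```

```text
(no output)
```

View pics/z5.png

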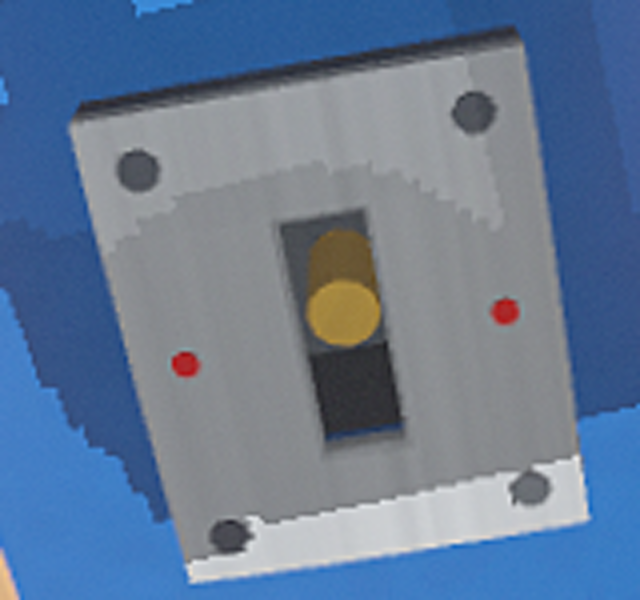

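Run:
```python
from h import *
import json
from scipy.optimize import least_squares
np.set_printoptions(precision=2,suppress=True)
st=json.load(open("pics/w1.json"))
def fit(C,L,W,z=None):
    C=[um(p,240,210,4) for p in C]
    # image top = -x world (cam y ~ -tool y... ) ; order: TL,TR,BR,BL
    zz=z
    def loc(z): return np.array([wonz(p,z,st)[:2] for p in C])
    # assign: determine model corners: 
    M=np.array([[-L/2,-W/2],[-L/2,W/2],[L/2,W/2],[L/2,-W/2]])
    def f(q):
        c,s=np.cos(q[2]),np.sin(q[2]);R=np.array([[c,-s],[s,c]])
        return (loc(q[3] if z is None else z)-(M@R.T+q[:2])).ravel()
    r=least_squares(f,[480,66,-.06]+([80] if z is None else []))
    print(r.x[:2],np.degrees(r.x[2]),r.x[3:],'res',f(r.x))
plate=[(73,124),(522,46),(588,520),(190,583)];slot=[(280,226),(362,209),(405,433),(326,448)]
fit(plate,76,62);fit(plate,76,62,80);fit(slot,37,12,80);fit(slot,37,12)
for p in [(185,364),(505,311)]: print(wonz(um(p,240,210,4),80,st))
```

```text
[483.34  65.56] -3.920624799973494 [79.38] res [-0.1   0.38 -0.07 -0.32 -0.02  0.11  0.18 -0.18]
[483.04  65.63] -3.92062478860388 [] res [ 0.03  0.48  0.05 -0.43 -0.15  0.02  0.06 -0.07]
[482.26  65.7 ] -3.668444032871976 [] res [ 0.77  0.27  0.33 -0.21 -0.73 -0.11 -0.37  0.06]
[485.02  65.08] -3.6684501083694996 [74.29] res [ 0.22  0.13 -0.21 -0.   -0.18  0.03  0.17 -0.16]
[481.55  42.45  80.  ]
[484.61  88.55  80.  ]
```

Request:
{"fn": "step_arm", "kwargs": {
  "moves": [
    [0,0,-0.3,-2.5,0],
    [0,0,-0.8,-6.5,0],
    [0,0,-1.3,-10.5,0],
    [0,0,-1.7,-14.5,0],
    [0,0,-2.2,-18.5,0],
    [0,0,-2.7,-22.5,0],
    [0,0,-3.1,-26,0],
    [0,0,-3.4,-28.5,0],
    [0,0,-3.5,-29.4,0],
    [0,0,-3.5,-29.4,0],
    [0,0,-3.5,-29.4,0]
  ]
}}

```text
t: 3.98
tcp_pos: [431.5, -226.1, 299.5]
eef_rot: [[-0.0, -0.969, 0.246], [0.001, 0.246, 0.969], [-1.0, 0.0, 0.001]]
ft_force: [-0.4, -0.2, 0.4]
finger_gap: 85.5
```

```bash
python3 look.py w2
python3 - <<'E'
import cv2
t=cv2.imread("pics/w2.png")
cv2.imwrite("pics/z6.png",cv2.resize(t[200:380,220:420],(666,600),interpolation=cv2.INTER_CUBIC))
E
```

```text
3.9833 [ 431.5 -226.1  299.5] [[-0.0002, -0.9694, 0.2456], [0.001, 0.2456, 0.9694], [-1.0, 0.0004, 0.001]] [-0.44 -0.16  0.44] 85.54604264383309 [-6.360e-01 -1.950e-01  2.028e+00  1.000e-03  1.309e+00 -1.959e+00]
```

View pics/w2.png

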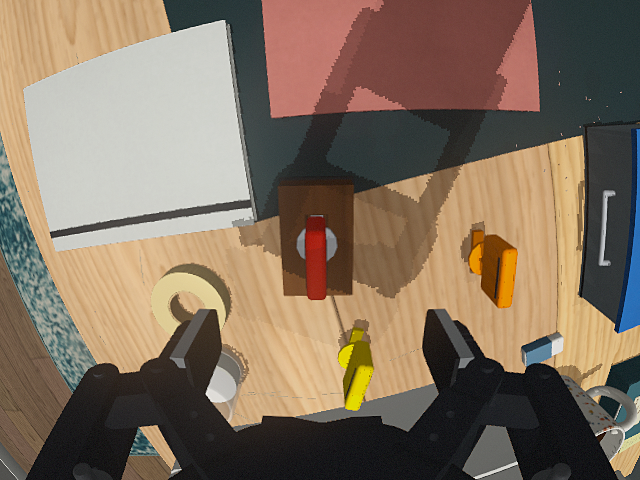

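View pics/z6.png

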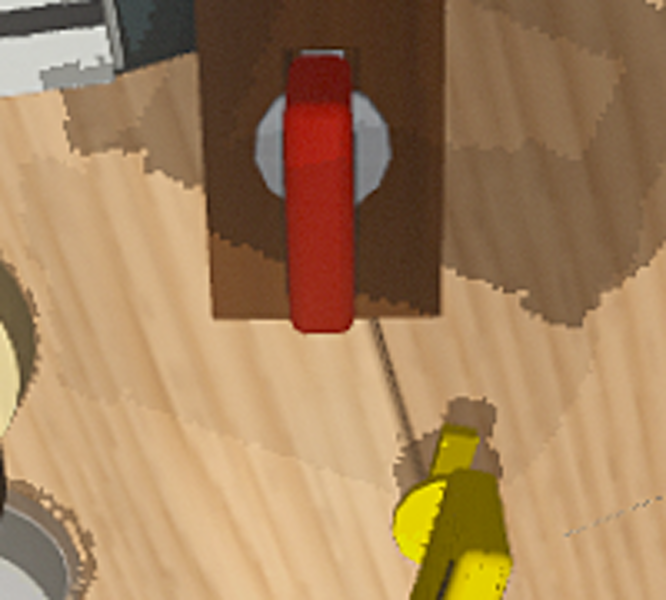

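Run:
```python
from h import *
import json
np.set_printoptions(precision=2,suppress=True)
st=json.load(open("pics/w2.json"))
def pr(C,z):
    A=np.array([wonz(p,z,st) for p in C]);print(A.mean(0),A.tolist())
    v=A[3]+A[2]-A[0]-A[1]; w=A[1]+A[2]-A[0]-A[3]; print(np.linalg.norm(v)/2,np.linalg.norm(w)/2,np.degrees([np.arctan2(v[1],v[0]),np.arctan2(w[1],w[0])-np.pi/2]))
    R=np.array(st['eef_rot']);print('tool rel',R.T@(A.mean(0)-np.array(st['tcp_pos'])))
s=666/200
pr([um(p,220,200,s) for p in [(288,104),(354,104),(354,330),(292,331)]],72.5)
pr([(280,184),(353,184),(352,294),(285,296)],28)
pr([um(p,220,200,s) for p in [(255,147),(390,147),(390,147),(255,147)]],32)
```

```text
[ 430.16 -228.96   72.5 ] [[408.4334749971679, -229.17037107678456, 72.5], [411.1268836304476, -218.5691023161563, 72.5], [451.7838288173459, -228.67169432641793, 72.5], [449.27773169501694, -239.41040936020067, 72.49999999999997]]
42.00079914693171 10.982141963755673 [-14.01 -13.69]
tool rel [227.03   0.5   -3.27]
[ 430.76 -228.81   28.  ] [[385.60390695413525, -242.66834066586853, 28.0], [397.4451338825353, -196.22042014950443, 28.0], [475.16480397716975, -214.4398084390688, 28.0], [464.8181406182035, -261.9143417166682, 28.0]]
80.67202976771262 48.25383353186413 [-13.43 -13.29]
tool rel [271.53  -0.07  -3.02]
[ 430.37 -229.36   32.  ] [[427.00575124934005, -242.59956844530524, 32.0], [433.72503817587284, -216.12329821811878, 32.0], [433.72503817587284, -216.12329821811878, 32.0], [427.00575124934005, -242.59956844530524, 32.0]]
3.1776437161565096e-14 27.315594482713987 [-153.43  -14.24]
tool rel [267.53   0.18  -3.65]
```

Request:
{"fn": "step_arm", "kwargs": {
  "moves": [
    [0,1.5,0,-0.3,0],
    [0,4,0,-0.3,0],
    [0,6.5,0,-0.3,0],
    [0,8.2,0,-0.3,0],
    [0,8.8,0,-0.3,0],
    [0,8.8,0,-0.3,0],
    [0.5,8.8,0,-0.3,0],
    [0.7,8.8,0,-0.3,0],
    [0.8,8.8,0,-0.3,0],
    [0.9,8.8,0,-0.3,0],
    [1,8.8,0,-0.3,0],
    [1,8.8,0,-0.3,0],
    [1,8.8,0,-0.3,0]
  ],
  "grip_force": 60
}}

```text
t: 5.12
tcp_pos: [430.8, -230.4, 212.4]
eef_rot: [[0.001, -0.969, 0.246], [-0.001, 0.246, 0.969], [-1.0, -0.001, -0.0]]
ft_force: [-0.6, -0.2, 1.8]
finger_gap: 11.3
```

```bash
python3 look.py w3
```

```text
5.1167 [ 430.8 -230.4  212.4] [[0.001, -0.9692, 0.2464], [-0.0008, 0.2464, 0.9692], [-1.0, -0.0012, -0.0005]] [-0.62 -0.15  1.77] 11.316770751924217 [-0.644 -0.069  2.077 -0.     1.132 -1.965]
```

View pics/w3.png

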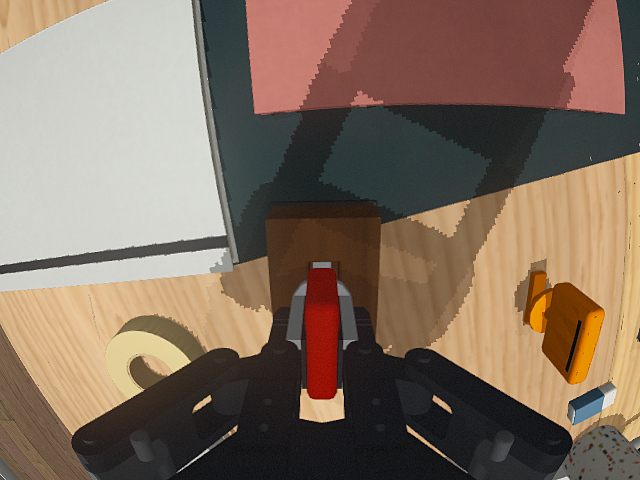

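Request:
{"fn": "step_arm", "kwargs": {
  "moves": [
    [1,-0.5,0,0,0],
    [1,-1.5,0,0,0],
    [1,-2.5,0,0,0],
    [1,-4,0,0,0],
    [1,-6.5,0,0,0],
    [1,-9,0,0,0],
    [1,-10.5,0,0,0],
    [1,-11,0,0,0],
    [1,-11,0,0,0],
    [1,-11,0,0,0]
  ]
}}

```text
t: 6.0
tcp_pos: [430.4, -230.0, 321.5]
eef_rot: [[-0.0, -0.969, 0.246], [0.0, 0.246, 0.969], [-1.0, 0.0, 0.0]]
ft_force: [-0.7, 0.5, -1.6]
finger_gap: 11.2
```

```bash
python3 look.py w4;python3 - <<'E'
import cv2
t=cv2.imread("pics/w4.png")
cv2.imwrite("pics/z7.png",cv2.resize(t[240:420,240:400],(711,800),interpolation=cv2.INTER_CUBIC)[:600])
from rig import optics
d=optics.read_camera("side"); cv2.imwrite("pics/s4.png",d["color"][:,:,::-1])
E
```

```text
6.0 [ 430.4 -230.   321.5] [[-0.0002, -0.9692, 0.2463], [0.0001, 0.2463, 0.9692], [-1.0, 0.0002, 0.0001]] [-0.74  0.47 -1.57] 11.162176502067922 [-0.643 -0.217  2.008 -0.     1.35  -1.965]
```

View pics/z7.png

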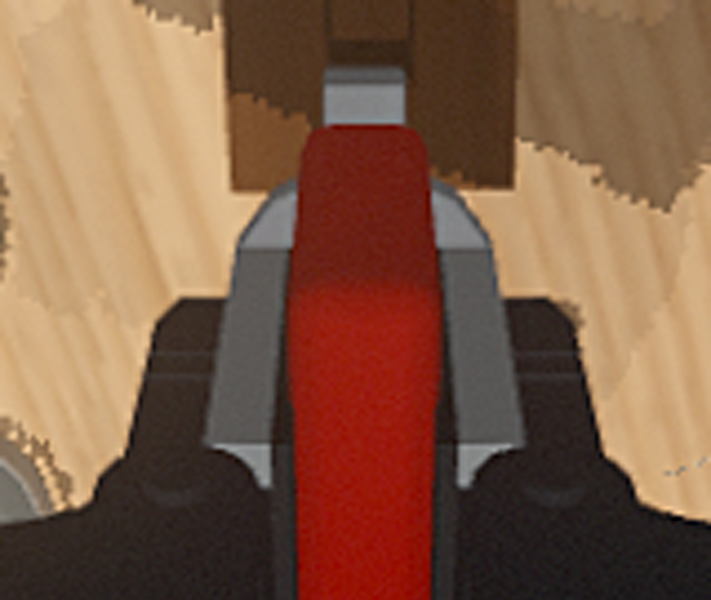

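View pics/s4.png

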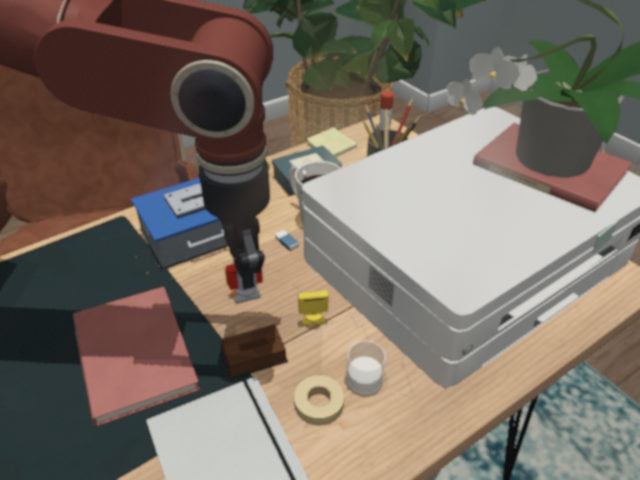

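Run:
```python
from h import *
np.set_printoptions(precision=2,suppress=True)
st={'eef_rot':np.eye(3),'tcp_pos':np.zeros(3)}
def tx(p,x):
    o,d=wray(p,st); return o+d*(x-o[0])/d[0]
s=711/160
for nm,pts,x in [('handle top near end',[(292,288),(438,288)],139.9),('handle bottom edge near end',[(313,127),(418,127)],175.9),('head2mm',[(323,83),(406,83)],201.9),('head0',[(328,67),(403,67)],203.9)]:
    for p in pts: print(nm,tx(um(p,240,240,s),x))
```

```text
handle top near end [139.9   22.4   -5.81]
handle top near end [139.9   22.4    5.09]
handle bottom edge near end [175.9   20.5   -5.23]
handle bottom edge near end [175.9   20.49   4.75]
head2mm [201.9   14.98  -4.9 ]
head2mm [201.9   14.98   4.32]
head0 [203.9   16.13  -4.37]
head0 [203.9   16.13   4.02]
```

Request:
{"fn": "step_arm", "kwargs": {
  "moves": [
    [1,0,0.2,2.5,0],
    [1,0,0.5,6.2,-0.04],
    [1,0,0.8,10,-0.08],
    [1,0,1,14,-0.12],
    [1,0,1.3,18,-0.16],
    [1,0,1.6,22,-0.182],
    [1,0,1.9,26,-0.182],
    [1,0,2.1,28.8,-0.182],
    [1,0,2.2,30,-0.182],
    [1,0,2.2,30,-0.182],
    [1,0,2.2,30,-0.182],
    [1,0,2.2,30,-0.182]
  ]
}}

```text
t: 7.1
tcp_pos: [483.0, 65.1, 321.0]
eef_rot: [[-0.001, -0.998, 0.068], [-0.001, 0.068, 0.998], [-1.0, 0.001, -0.001]]
ft_force: [-0.4, -0.2, -0.7]
finger_gap: 11.3
```

```bash
python3 look.py w5;python3 - <<'E'
import cv2
t=cv2.imread("pics/w5.png")
cv2.imwrite("pics/z8.png",cv2.resize(t[190:340,230:410],(720,600),interpolation=cv2.INTER_CUBIC)[:600])
E
```

```text
7.1 [483.   65.1 321. ] [[-0.0015, -0.9977, 0.0677], [-0.0007, 0.0677, 0.9977], [-1.0, 0.0014, -0.0008]] [-0.36 -0.21 -0.73] 11.292072172028027 [-1.900e-02 -2.180e-01  2.010e+00 -1.000e-03  1.351e+00 -1.522e+00]
```

View pics/w5.png

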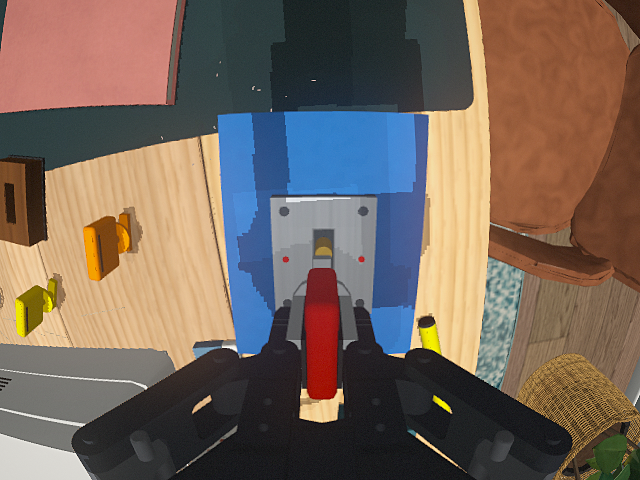

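View pics/z8.png

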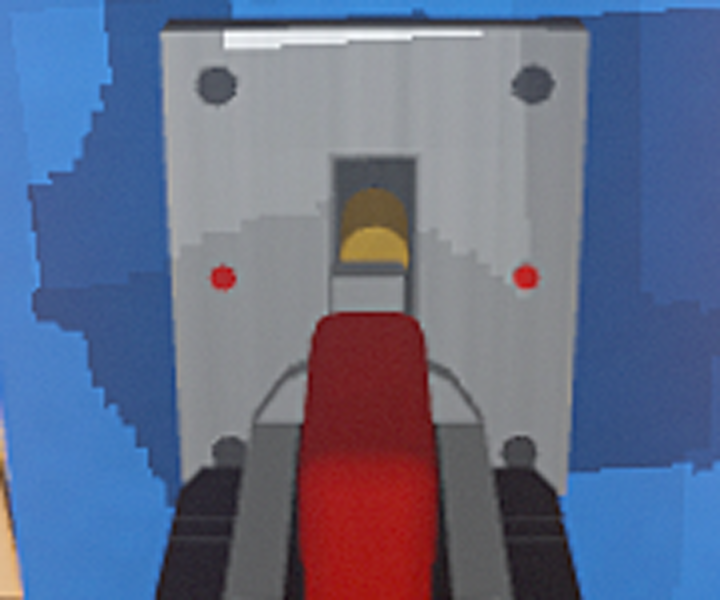

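Run:
```python
from h import *
np.set_printoptions(precision=2,suppress=True)
st={'eef_rot':np.eye(3),'tcp_pos':np.zeros(3)}
def tx(p,x):
    o,d=wray(p,st); return o+d*(x-o[0])/d[0]
for nm,pts,x in [('dots',[(223,278),(526,278)],241.3),('slot end (18.5)',[(331,157),(417,157)],241.3),('plate(38)',[(162,33),(588,31)],241.3),('screws near',[(217,85),(532,85)],241.3),('screws far',[(231,450),(519,450)],241.3),('head top(17)',[(332,275),(406,275)],195.9),('head bot(17)',[(332,263),(406,263)],201.9)]:
    a=[tx(um(p,230,190,4),x) for p in pts]; print(nm,a,np.mean(a,0))
```

```text
dots [array([241.3 ,  -0.75, -22.31]), array([241.3 ,  -0.77,  23.86])] [241.3   -0.76   0.77]
slot end (18.5) [array([241.3 ,  18.43,  -5.7 ]), array([241.3 ,  18.43,   7.  ])] [241.3   18.43   0.65]
plate(38) [array([241.3 ,  37.27, -30.16]), array([241.3 ,  37.6 ,  31.73])] [241.3   37.44   0.79]
screws near [array([241.3 ,  29.43, -22.3 ]), array([241.3 ,  29.44,  23.74])] [241.3   29.44   0.72]
screws far [array([241.3 , -30.3 , -22.12]), array([241.3 , -30.35,  23.95])] [241.3  -30.33   0.91]
head top(17) [array([195.9 ,  17.25,  -4.59]), array([195.9 ,  17.24,   4.21])] [195.9   17.24  -0.19]
head bot(17) [array([201.9 ,  16.52,  -4.73]), array([201.9 ,  16.52,   4.37])] [201.9   16.52  -0.18]
```

Request:
{"fn": "step_arm", "kwargs": {
  "moves": [
    [1,0.5,-0.04,0.09,0],
    [1,1.5,-0.04,0.09,0],
    [1,2.4,-0.04,0.09,0],
    [1,2.8,-0.04,0.09,0],
    [1,3.0,-0.04,0.09,0],
    [1,3.2,-0.04,0.09,0],
    [1,3.3,-0.04,0.09,0],
    [1,3.3,-0.04,0.09,0],
    [1,3.3,-0.04,0.09,0]
  ]
}}

```text
t: 7.9
tcp_pos: [483.7, 67.0, 289.0]
eef_rot: [[0.001, -0.998, 0.067], [-0.0, 0.067, 0.998], [-1.0, -0.001, 0.0]]
ft_force: [-0.2, -0.3, -0.5]
finger_gap: 11.2
```

```bash
python3 look.py w6;python3 - <<'E'
import cv2
t=cv2.imread("pics/w6.png")
cv2.imwrite("pics/z9.png",cv2.resize(t[190:340,230:410],(720,600),interpolation=cv2.INTER_CUBIC)[:600])
E
```

```text
7.9 [483.7  67.  289. ] [[0.0006, -0.9978, 0.0666], [-0.0, 0.0666, 0.9978], [-1.0, -0.0006, 0.0]] [-0.25 -0.26 -0.47] 11.173651512804359 [-0.015 -0.18   2.034 -0.     1.287 -1.519]
```

View pics/z9.png

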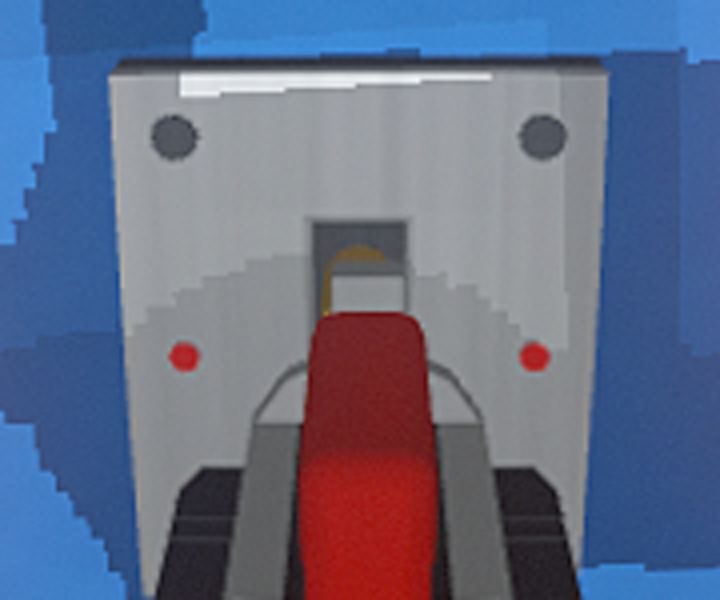

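```bash
cat > m.py <<'E'
from h import *
np.set_printoptions(precision=2,suppress=True)
st={'eef_rot':np.eye(3),'tcp_pos':np.zeros(3)}
def tx(p,x):
    o,d=wray(p,st); return o+d*(x-o[0])/d[0]
E
python3 - <<'E'
from m import *
for x in (208,209.3,211): 
  for nm,pts in [('dots',[(185,357),(534,357)]),('slot end (18.5)',[(310,218),(408,218)]),('plate(38)',[(109,74),(608,72)]),('screws near',[(174,136),(543,136)])]:
    a=[tx(um(p,230,190,4),x) for p in pts]; print(x,nm,np.mean(a,0)[1:],a[1][2]-a[0][2])
E
python3 - <<'E'
from rig import manip
for i in range(1): print(manip.observe()['tcp_pos'])
E
```

```text
208 dots [ 1.01 -1.4 ] 45.765853935831686
208 slot end (18.5) [20.28 -1.43] 12.35156338537277
208 plate(38) [39.18 -1.49] 61.61159156173647
208 screws near [31.05 -1.49] 45.91596247542946
209.3 dots [ 0.42 -1.41] 46.1015749774257
209.3 slot end (18.5) [19.84 -1.43] 12.442169795358385
209.3 plate(38) [38.87 -1.5 ] 62.063550957542176
209.3 screws near [30.69 -1.49] 46.25278465664902
211 dots [-0.34 -1.42] 46.54059480104861
211 slot end (18.5) [19.26 -1.44] 12.560655100724189
211 plate(38) [38.47 -1.51] 62.65457478282654
211 screws near [30.21 -1.5 ] 46.69324443208997
[483.75309702  66.97101781 289.10612158]
```

Request:
{"fn": "step_arm", "kwargs": {
  "moves": [
    [1,0,0.08,-0.13,0],
    [1,0,0.08,-0.13,0],
    [1,0,0.08,-0.13,0],
    [1,0,0.08,-0.13,0]
  ]
}}

```text
t: 8.28
tcp_pos: [482.7, 65.7, 288.8]
eef_rot: [[0.0, -0.998, 0.067], [-0.0, 0.067, 0.998], [-1.0, -0.0, -0.0]]
ft_force: [0.4, -0.1, -1.7]
finger_gap: 11.2
```

Request:
{"fn": "step_arm", "kwargs": {
  "moves": [
    [1,0.2,0,0,0],
    [1,0.4,0,0,0],
    [1,0.55,0,0,0],
    [1,0.7,0,0,0],
    [1,0.7,0,0,0],
    [1,0.7,0,0,0]
  ]
}}

```text
t: 8.78
tcp_pos: [482.6, 65.7, 281.5]
eef_rot: [[-0.0, -0.998, 0.067], [-0.0, 0.067, 0.998], [-1.0, 0.0, -0.0]]
ft_force: [-0.8, 0.3, -0.9]
finger_gap: 11.1
```

Request:
{"fn": "step_arm", "kwargs": {
  "moves": [
    [1,0.1,0,0,0],
    [1,0.2,0,0,0],
    [1,0.3,0,0,0],
    [1,0.3,0,0,0],
    [1,0.3,0,0,0]
  ]
}}

```text
t: 9.2
tcp_pos: [482.7, 65.7, 278.6]
eef_rot: [[-0.0, -0.998, 0.067], [0.0, 0.067, 0.998], [-1.0, 0.0, -0.0]]
ft_force: [-0.2, 0.1, -0.9]
finger_gap: 11.2
```

```bash
python3 look.py w7;python3 - <<'E'
import cv2
t=cv2.imread("pics/w7.png")
cv2.imwrite("pics/z10.png",cv2.resize(t[190:340,230:410],(720,600),interpolation=cv2.INTER_CUBIC)[:600])
E
```

```text
9.2 [482.7  65.7 278.6] [[-0.0002, -0.9978, 0.0668], [0.0, 0.0668, 0.9978], [-1.0, 0.0002, -0.0]] [-0.21  0.12 -0.91] 11.205322774256768 [-0.018 -0.17   2.044  0.     1.268 -1.522]
```

View pics/z10.png

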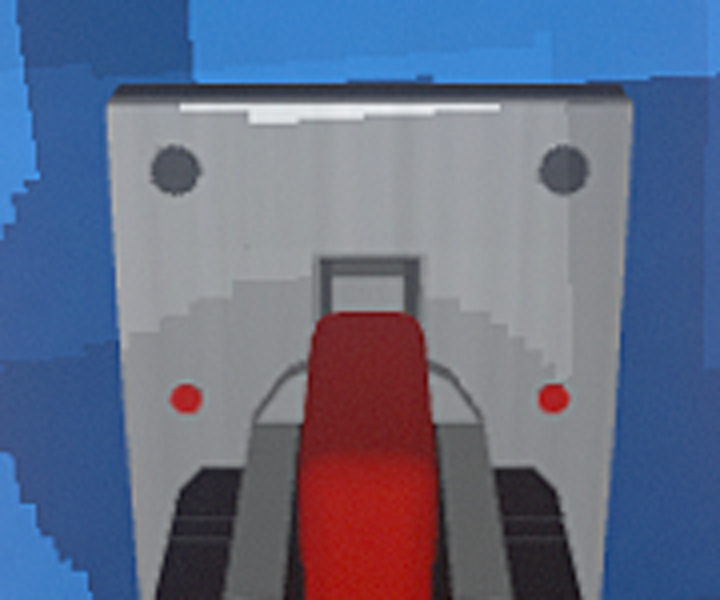

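Run:
```python
from m import *
for x in (197.5,199,200.5): 
  for nm,pts in [('dots',[(186,399),(553,399)]),('slot end (18.5)',[(317,256),(423,256)]),('plate(38)',[(106,103),(632,101)]),('screws near',[(176,170),(564,170)])]:
    a=[tx(um(p,230,190,4),x) for p in pts]; print(x,nm,np.mean(a,0)[1:],a[1][2]-a[0][2])
```

```text
197.5 dots [-0.05 -0.1 ] 45.852090212032635
197.5 slot end (18.5) [19.06 -0.07] 12.68161202445653
197.5 plate(38) [38.18 -0.19] 61.48823228166821
197.5 screws near [29.84 -0.07] 45.763700250220516
199 dots [-0.77 -0.1 ] 46.26463344578058
199 slot end (18.5) [18.51 -0.06] 12.795711800704751
199 plate(38) [37.8  -0.19] 62.0414579703036
199 screws near [29.38 -0.06] 46.1754482163916
200.5 dots [-1.5 -0.1] 46.67717667952852
200.5 slot end (18.5) [17.95 -0.06] 12.909811576952968
200.5 plate(38) [37.41 -0.19] 62.594683658939
200.5 screws near [28.92 -0.06] 46.58719618256268
```

Request:
{"fn": "step_arm", "kwargs": {
  "moves": [
    [1,0.1,0,0,0],
    [1,0.2,0,0,0],
    [1,0.3,0,0,0],
    [1,0.4,0,0,0],
    [1,0.5,0,0,0],
    [1,0.6,0,0,0],
    [1,0.6,0,0,0],
    [1,0.6,0,0,0]
  ]
}}

```text
t: 9.92
tcp_pos: [482.9, 65.7, 273.4]
eef_rot: [[0.0, -0.998, 0.067], [-0.0, 0.067, 0.998], [-1.0, -0.0, -0.0]]
ft_force: [-1.7, -0.2, 5.8]
finger_gap: 11.2
```

Request:
{"fn": "step_arm", "kwargs": {
  "moves": [
    [1,0.1,0,0,0],
    [1,0.2,0,0,0],
    [1,0.3,0,0,0],
    [1,0.4,0,0,0],
    [1,0.5,0,0,0],
    [1,0.6,0,0,0],
    [1,0.6,0,0,0],
    [1,0.6,0,0,0],
    [1,0.6,0,0,0]
  ]
}}

```text
t: 10.67
tcp_pos: [483.0, 65.7, 268.1]
eef_rot: [[0.0, -0.998, 0.067], [-0.0, 0.067, 0.998], [-1.0, -0.0, -0.0]]
ft_force: [-4.6, 0.1, 9.0]
finger_gap: 11.3
```

```bash
python3 look.py w8;python3 - <<'E'
import cv2
t=cv2.imread("pics/w8.png")
cv2.imwrite("pics/z11.png",cv2.resize(t[190:340,230:410],(720,600),interpolation=cv2.INTER_CUBIC)[:600])
E
```

```text
10.6667 [483.   65.7 268.1] [[0.0002, -0.9978, 0.0667], [-0.0001, 0.0667, 0.9978], [-1.0, -0.0002, -0.0001]] [-4.62  0.06  9.02] 11.265592545750788 [-0.018 -0.155  2.05  -0.     1.246 -1.522]
```

View pics/z11.png

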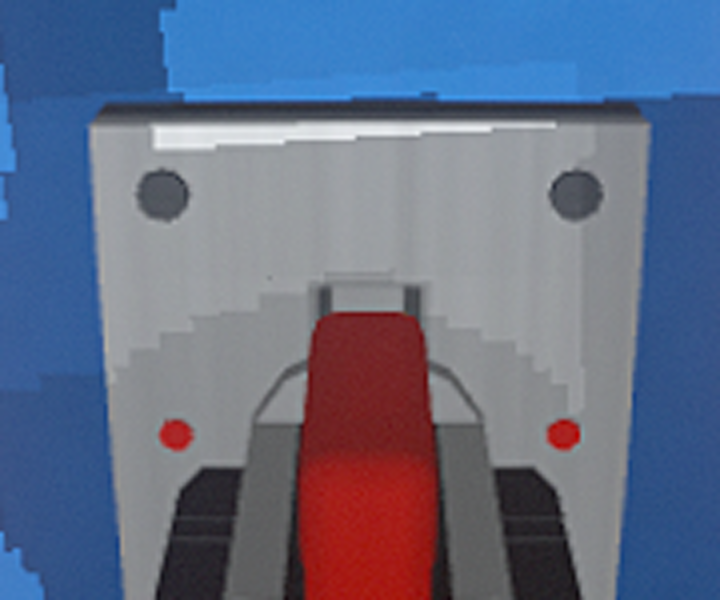

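Request:
{"fn": "step_arm", "kwargs": {
  "moves": [
    [1,0,0.07,0,0],
    [1,0.07,0.07,0,0],
    [1,0.14,0.07,0,0],
    [1,0.18,0.07,0,0],
    [1,0.18,0.07,0,0],
    [1,0.18,0.07,0,0]
  ]
}}

```text
t: 11.22
tcp_pos: [482.7, 65.7, 266.8]
eef_rot: [[0.002, -0.998, 0.067], [-0.0, 0.067, 0.998], [-1.0, -0.002, -0.0]]
ft_force: [-3.6, 0.1, 9.5]
finger_gap: 11.1
```

Request:
{"fn": "step_arm", "kwargs": {
  "moves": [
    [1,0.03,0.05,0,0],
    [1,0.05,0.1,0,0],
    [1,0.05,0.1,0,0],
    [1,0.05,0.1,0,0]
  ]
}}

```text
t: 11.55
tcp_pos: [482.1, 65.7, 266.8]
eef_rot: [[0.004, -0.998, 0.067], [-0.0, 0.067, 0.998], [-1.0, -0.004, -0.0]]
ft_force: [-1.4, -1.0, 10.5]
finger_gap: 11.5
```

Request:
{"fn": "step_arm", "kwargs": {
  "moves": [
    [1,0,0,0,0.06],
    [1,0,0,0,0.12],
    [1,0,0,0,0.18],
    [1,0,0,0,0.24],
    [1,0,0,0,0.24]
  ]
}}

```text
t: 11.97
tcp_pos: [482.4, 65.7, 267.0]
eef_rot: [[0.005, -0.953, 0.304], [-0.0, 0.304, 0.953], [-1.0, -0.005, 0.001]]
ft_force: [-1.0, 0.3, 9.1]
finger_gap: 11.1
```

```bash
python3 look.py w9;python3 - <<'E'
import cv2
t=cv2.imread("pics/w9.png")
cv2.imwrite("pics/z12.png",cv2.resize(t[190:340,230:410],(720,600),interpolation=cv2.INTER_CUBIC)[:600])
from rig import manip
print(manip.observe()['moment'])
E
```

```text
11.9667 [482.4  65.7 267. ] [[0.0054, -0.9527, 0.3039], [-0.0002, 0.3039, 0.9527], [-1.0, -0.0052, 0.0014]] [-0.97  0.27  9.15] 11.111714110340875 [-0.018 -0.157  2.053 -0.     1.239 -1.28 ]
[-0.03062801  0.18585067 -0.00290845]
```

View pics/z12.png

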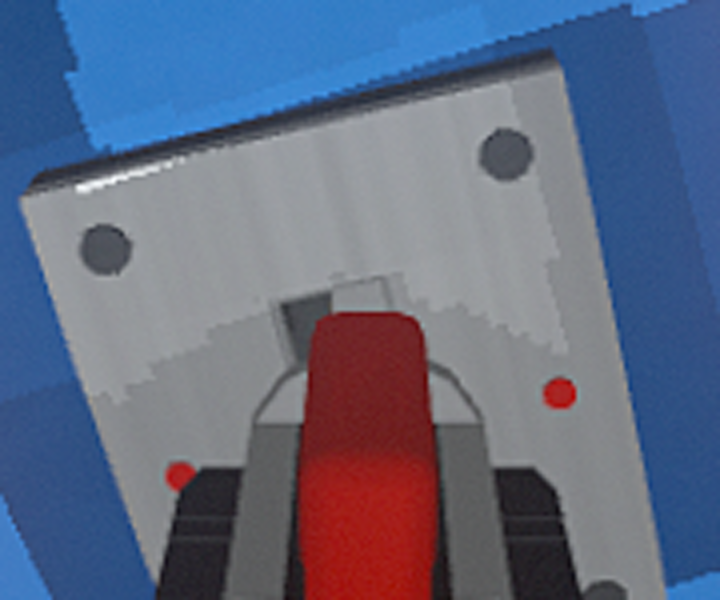

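Request:
{"fn": "step_arm", "kwargs": {
  "moves": [
    [1,0.03,0,0,0.08],
    [1,0.03,0,0,0.16],
    [1,0.03,0,0,0.24],
    [1,0.03,0,0,0.32],
    [1,0.03,0,0,0.4],
    [1,0.03,0,0,0.48],
    [1,0.03,0,0,0.56],
    [1,0.03,0,0,0.64],
    [1,0.03,0,0,0.7],
    [1,0.03,0,0,0.7]
  ]
}}

```text
t: 12.85
tcp_pos: [482.6, 65.7, 267.0]
eef_rot: [[0.006, -0.533, 0.846], [-0.0, 0.846, 0.533], [-1.0, -0.004, 0.005]]
ft_force: [0.2, -0.9, 9.9]
finger_gap: 11.3
```

Request:
{"fn": "step_arm", "kwargs": {
  "moves": [
    [1,0.03,0,0,0.08],
    [1,0.03,0,0,0.16],
    [1,0.03,0,0,0.24],
    [1,0.03,0,0,0.32],
    [1,0.03,0,0,0.4],
    [1,0.03,0,0,0.48],
    [1,0.03,0,0,0.56],
    [1,0.03,0,0,0.62],
    [1,0.03,0,0,0.62],
    [1,0.03,0,0,0.62]
  ]
}}

```text
t: 13.68
tcp_pos: [482.7, 65.7, 266.8]
eef_rot: [[0.007, 0.056, 0.998], [-0.0, 0.998, -0.056], [-1.0, 0.0, 0.007]]
ft_force: [0.2, 0.3, 9.8]
finger_gap: 11.5
```

```bash
python3 look.py w10; python3 -c "
from rig import manip
print(manip.observe()['moment'])"
```

```text
13.6833 [482.7  65.7 266.8] [[0.0066, 0.056, 0.9984], [-0.0003, 0.9984, -0.056], [-1.0, 0.0001, 0.0066]] [0.17 0.31 9.84] 11.455305565546924 [-0.018 -0.156  2.053 -0.     1.237  0.039]
[-0.11736277  0.04342174  0.04691891]
```

View pics/w10.png

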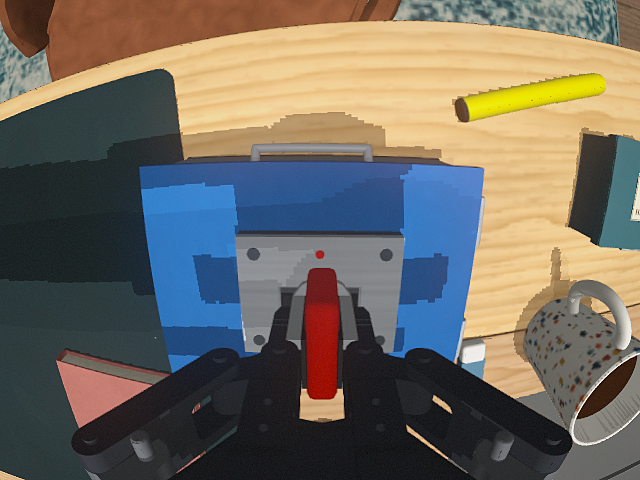

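Request:
{"fn": "step_arm", "kwargs": {
  "moves": [
    [1,-0.08,0,0,0],
    [1,-0.16,0,0,0],
    [1,-0.24,0,0,0],
    [1,-0.32,0,0,0],
    [1,-0.4,0,0,0],
    [1,-0.4,0,0,0],
    [1,-0.4,0,0,0]
  ]
}}

```text
t: 14.32
tcp_pos: [482.5, 65.7, 270.3]
eef_rot: [[0.007, 0.056, 0.998], [-0.0, 0.998, -0.056], [-1.0, 0.0, 0.007]]
ft_force: [0.4, -0.3, 7.3]
finger_gap: 11.2
```

Request:
{"fn": "step_arm", "kwargs": {
  "moves": [
    [1,-0.05,0,0,0],
    [1,-0.1,0,0,0],
    [1,-0.1,0,0,0],
    [1,-0.1,0,0,0]
  ]
}}

```text
t: 14.65
tcp_pos: [482.5, 65.7, 271.1]
eef_rot: [[0.007, 0.056, 0.998], [-0.0, 0.998, -0.056], [-1.0, 0.0, 0.007]]
ft_force: [1.9, 0.6, 7.0]
finger_gap: 11.5
```

Request:
{"fn": "step_arm", "kwargs": {
  "moves": [
    [1,-0.05,0,0,0],
    [1,-0.1,0,0,0],
    [1,-0.1,0,0,0],
    [1,-0.1,0,0,0]
  ]
}}

```text
t: 14.98
tcp_pos: [482.5, 65.7, 272.0]
eef_rot: [[0.007, 0.056, 0.998], [-0.0, 0.998, -0.056], [-1.0, 0.0, 0.007]]
ft_force: [2.6, -0.2, 5.9]
finger_gap: 10.9
```

Request:
{"fn": "step_arm", "kwargs": {
  "moves": [
    [1,0,0,0.05,0],
    [1,-0.05,0,0.05,0],
    [1,-0.1,0,0.05,0],
    [1,-0.1,0,0.05,0],
    [1,-0.1,0,0.05,0]
  ]
}}

```text
t: 15.4
tcp_pos: [482.5, 65.7, 272.1]
eef_rot: [[0.005, 0.056, 0.998], [-0.0, 0.998, -0.056], [-1.0, 0.0, 0.005]]
ft_force: [4.8, 0.3, 6.1]
finger_gap: 11.1
```

```bash
python3 look.py w11
python3 - <<'E'
import cv2
t=cv2.imread("pics/w11.png")
cv2.imwrite("pics/z13.png",cv2.resize(t[210:360,220:420],(800,600),interpolation=cv2.INTER_CUBIC)[:600])
from rig import manip,optics
print(manip.observe()['moment'])
d=optics.read_camera("side"); cv2.imwrite("pics/s11.png",cv2.resize(d["color"][150:270,120:280,::-1],(800,600),interpolation=cv2.INTER_CUBIC))
E
```

```text
15.4 [482.5  65.7 272.1] [[0.0047, 0.0561, 0.9984], [-0.0002, 0.9984, -0.0561], [-1.0, 0.0001, 0.0047]] [4.78 0.27 6.08] 11.141500467523159 [-0.018 -0.163  2.05  -0.     1.25   0.038]
[-0.08118188 -0.7939957   0.00507195]
```

View pics/z13.png

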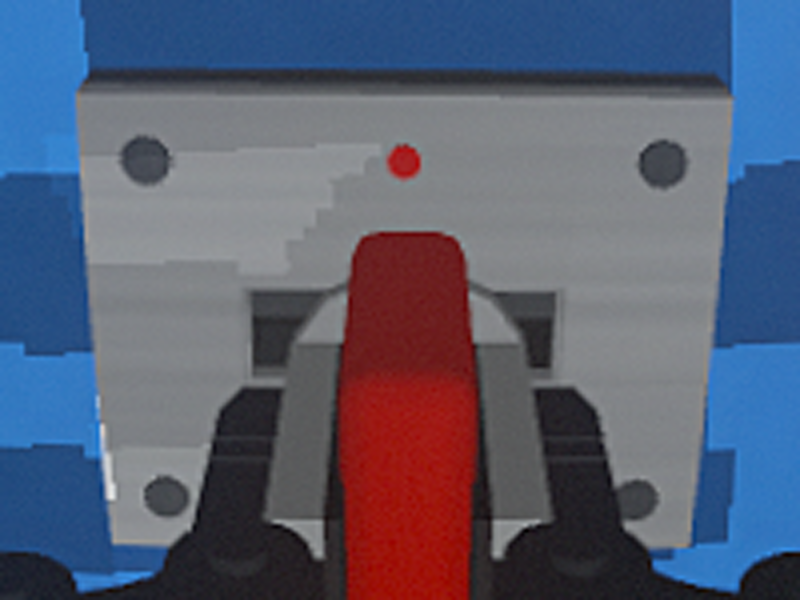

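View pics/s11.png

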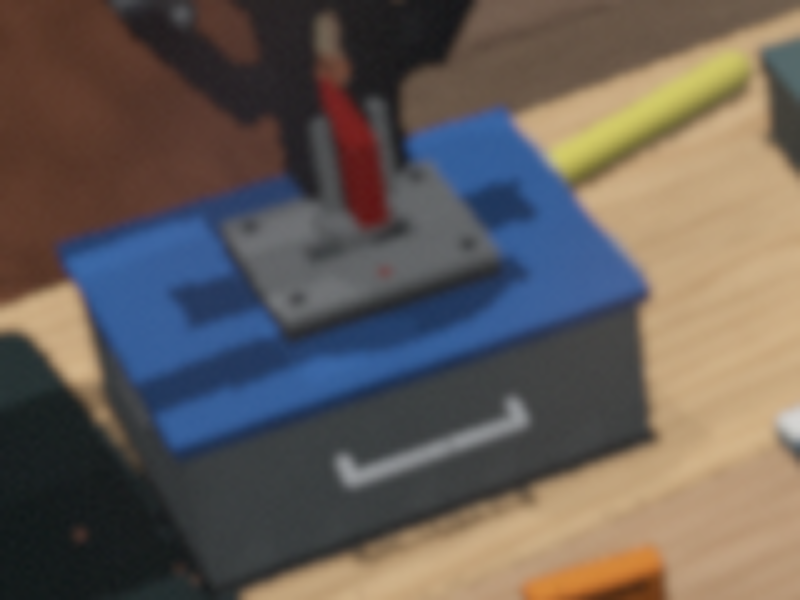

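Request:
{"fn": "step_arm", "kwargs": {
  "moves": [
    [1,0,0,-0.08,0],
    [1,0,0,-0.08,0],
    [1,0,0,-0.08,0]
  ]
}}

```text
t: 15.75
tcp_pos: [481.4, 65.8, 272.0]
eef_rot: [[0.003, 0.056, 0.998], [-0.0, 0.998, -0.056], [-1.0, 0.0, 0.003]]
ft_force: [3.3, -0.1, 5.3]
finger_gap: 10.8
```

Request:
{"fn": "step_arm", "kwargs": {
  "moves": [
    [1,-0.05,0,0.03,0],
    [1,-0.05,0,0.03,0],
    [1,-0.05,0,0.03,0],
    [1,-0.05,0,0.03,0]
  ]
}}

```text
t: 16.08
tcp_pos: [481.5, 65.8, 272.0]
eef_rot: [[0.002, 0.056, 0.998], [-0.0, 0.998, -0.056], [-1.0, 0.0, 0.002]]
ft_force: [3.4, 0.4, 5.9]
finger_gap: 11.1
```

Request:
{"fn": "step_arm", "kwargs": {
  "moves": [
    [0.8,0,0,0,0],
    [0.75,0,0,0,0],
    [0.7,0,0,0,0],
    [0.65,0,0,0,0],
    [0.6,0,0,0,0],
    [0.6,0,0,0,0]
  ],
  "grip_force": 20
}}

```text
t: 16.58
tcp_pos: [480.7, 65.8, 270.8]
eef_rot: [[-0.001, 0.056, 0.998], [0.0, 0.998, -0.056], [-1.0, -0.0, -0.001]]
ft_force: [0.0, -0.5, 0.7]
finger_gap: 34.1
```

```bash
python3 look.py w12
python3 - <<'E'
import cv2
t=cv2.imread("pics/w12.png")
cv2.imwrite("pics/z14.png",cv2.resize(t[210:410,200:440],(720,600),interpolation=cv2.INTER_CUBIC)[:600])
from rig import manip,optics
d=optics.read_camera("side"); cv2.imwrite("pics/s12.png",cv2.resize(d["color"][150:270,120:280,::-1],(800,600),interpolation=cv2.INTER_CUBIC))
E
```

```text
16.5833 [480.7  65.8 270.8] [[-0.0014, 0.0559, 0.9984], [0.0, 0.9984, -0.0559], [-1.0, -0.0001, -0.0014]] [ 0.02 -0.51  0.67] 34.08976936827849 [-0.017 -0.164  2.053 -0.     1.254  0.039]
```

View pics/z14.png

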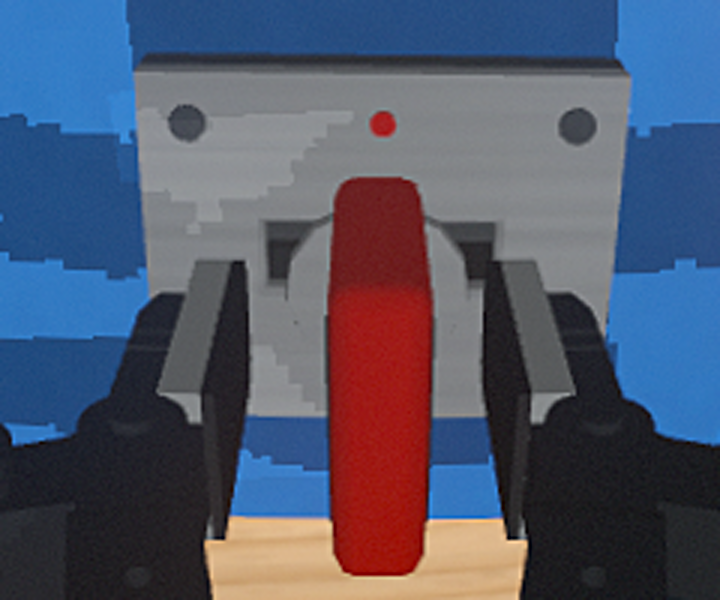

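View pics/s12.png

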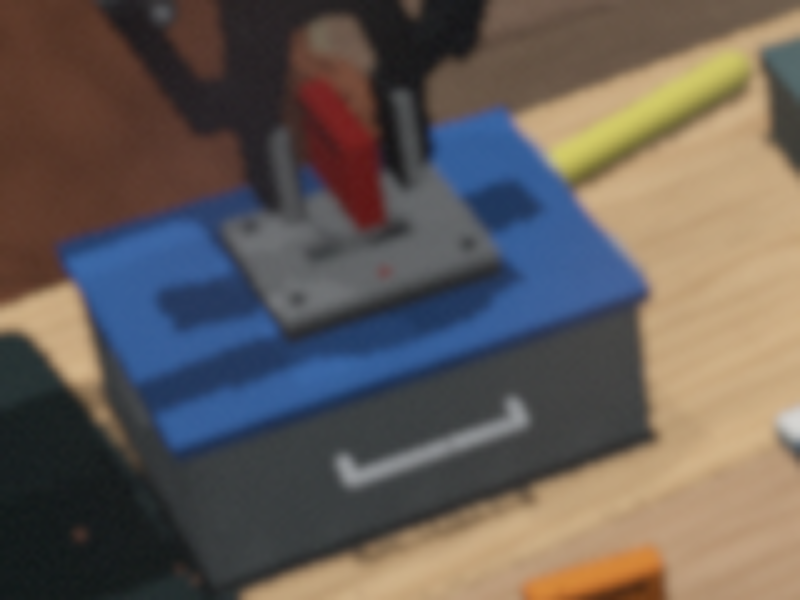

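Request:
{"fn": "step_arm", "kwargs": {
  "moves": [
    [0.4,0,0,0,0],
    [0.2,0,0,0,0],
    [0,0,0,0,0],
    [0,0,0,0,0],
    [0,-1,0,0,0],
    [0,-2.5,0,0,0],
    [0,-5,0,0,0],
    [0,-8,0,0,0],
    [0,-11,0,0,0],
    [0,-11,0,0,0],
    [0,-11,0,0,0]
  ]
}}

```text
t: 17.6
tcp_pos: [481.6, 65.8, 384.8]
eef_rot: [[0.006, 0.056, 0.998], [-0.0, 0.998, -0.056], [-1.0, 0.0, 0.006]]
ft_force: [0.1, -0.0, 0.4]
finger_gap: 85.5
```

```bash
python3 look.py w13
python3 - <<'E'
import cv2
t=cv2.imread("pics/w13.png")
cv2.imwrite("pics/z15.png",cv2.resize(t[180:380,200:440],(720,600),interpolation=cv2.INTER_CUBIC)[:600])
from rig import manip,optics
d=optics.read_camera("side"); cv2.imwrite("pics/s13.png",d["color"][:,:,::-1]);cv2.imwrite("pics/s13z.png",cv2.resize(d["color"][150:270,120:280,::-1],(800,600),interpolation=cv2.INTER_CUBIC))
E
```

```text
17.6 [481.6  65.8 384.8] [[0.006, 0.0559, 0.9984], [-0.0001, 0.9984, -0.0559], [-1.0, 0.0002, 0.006]] [ 0.14 -0.03  0.39] 85.5258459827061 [-0.017 -0.279  1.951 -0.     1.463  0.039]
```

View pics/z15.png

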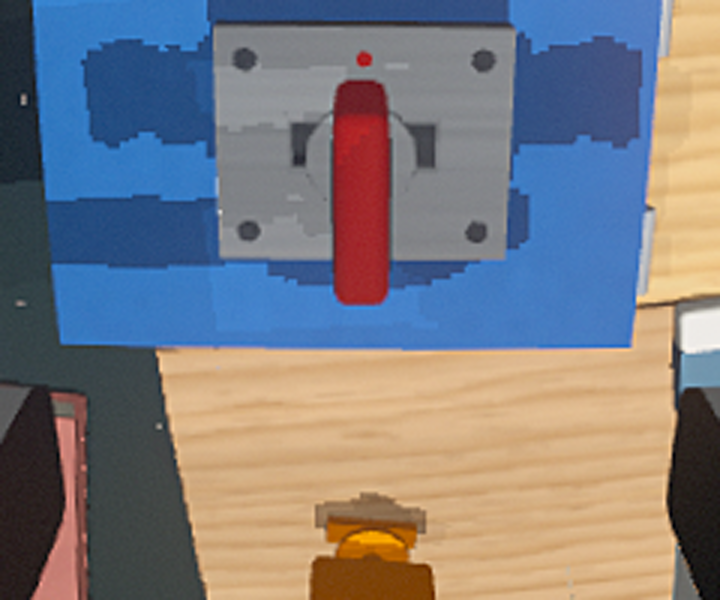

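View pics/s13z.png

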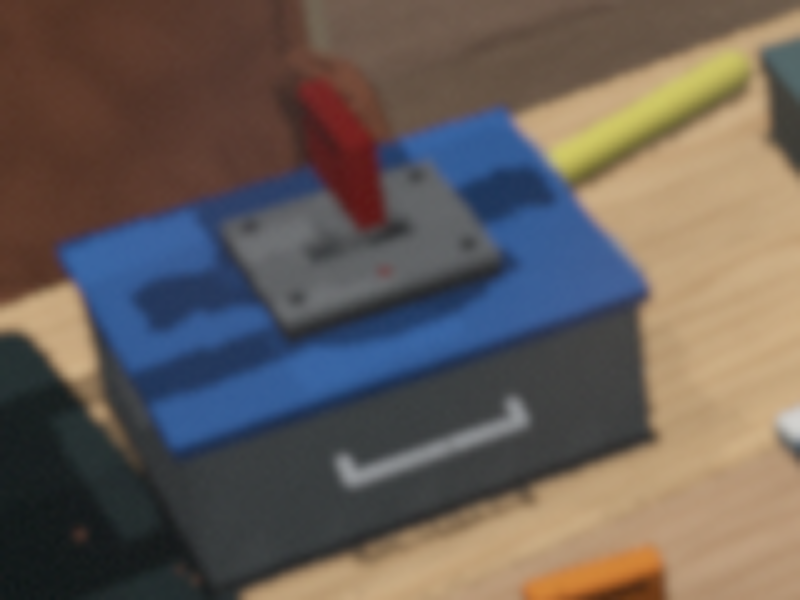

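View pics/s13.png

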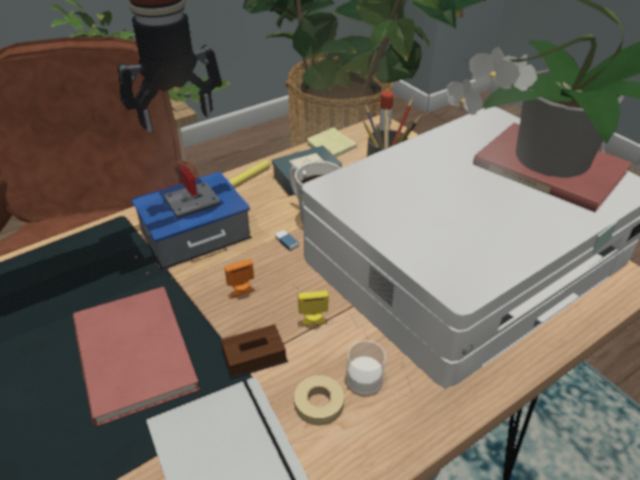

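Run:
```python
from h import *
import json
np.set_printoptions(precision=2,suppress=True)
st=json.load(open("pics/w13.json"))
C=[um(p,200,180,3) for p in [(333,113),(389,113),(388,304),(336,304)]]
for z in (129.5,131.6,134):
    A=np.array([wonz(p,z,st) for p in C]);v=A[3]+A[2]-A[0]-A[1]
    print(z,A.mean(0),np.linalg.norm(v)/2,np.degrees(np.arctan2(v[1],v[0])))
D=[um(p,200,180,3) for p in [(213,26),(516,24),(505,260),(219,262)]]
A=np.array([wonz(p,79.6,st) for p in D]);print(A.mean(0));v=A[3]+A[2]-A[0]-A[1];print(np.degrees(np.arctan2(v[1],v[0])))
```

```text
129.5 [481.97  65.89 129.5 ] 43.51711239813179 -92.97182771333308
131.6 [482.01  66.64 131.6 ] 43.110104272059985 -92.97182771333303
134 [482.05  67.51 134.  ] 42.64495212797792 -92.971827713333
[482.61  65.63  79.6 ]
-93.81428814098244
```

Run:
```python
from rig import manip
print(manip.job_done())
```

```text
the job is handed in; nothing more can be done
None
```

The box is locked: the red T-key stands upright in the slot, the gripper is clear of it, and I handed the job in at about 17.7 s of the 72 s allowed.

I took the key from its stand and lined it up with the slot using the wrist camera. I then pressed it to about 16.5 mm depth, turned it about 89° clockwise, let it rise into the catch and let go.

**Final checks**
- **Turn and position:** the last pictures put the key about 89° from the slot, inside the 82–95° window. It is upright to within about 1 mm at the handle top and centred on the slot.
- **Catch:** after release the key stayed at its height instead of being pushed out, so the head is held by the catch.
- **Force:** the highest readings were about 10.5 N upward and about 5 N sideways. I read the force at the end of each move, so brief peaks within a move were not seen.
- **Other objects:** the mug, candle, tape, eraser and look-alike keys looked unmoved in the side picture. I judged this by eye and did not measure it.

**Doubtful readings**
- **Sideways force:** 3–5 N showed twice, first near full depth against the slot end and again while rising into the catch. It dropped to zero after I let go.
- **Reaching the catch:** I raised the arm further in small steps, but the key stopped rising while the vertical force hardly changed. I therefore judged that the catch had been reached from the height and the pictures, not from the force.

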